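Transfer a board carrier over the rail stop into the parking cradle

ROBOT

A 6-joint arm with a two-finger parallel gripper is mounted at the origin on the work surface. World frame = base frame: x ahead of the robot, y to its left, z up, the work surface at z = 0. Lengths are in mm, angles in rad, forces in N, time in s.
With the tool pointing down it reaches from about 275 to 1000 mm from the base axis. Payload 8.4 kg.
Tool frame: the origin (TCP) lies at the very end of the fingers, on their centre line; the grasp point (between the pads) lies 19 mm behind it; y points along the fingers, x is the direction in which the jaws open and shut, and the axes are right-handed (so a half turn about y gives the same grasp; the last joint's range is limited). The gripper opens to 85 mm and grips with 20 to 120 N. Pads are 22 mm wide; open, the fingers measure 114 mm over their backs; the gripper's body (76 mm by 85 mm) begins 54 mm behind the grasp point. The pads swing forward as they close: fully open they stand 13 mm farther back than shut.
Start: joints at [-1.18, 0.353, 1.633, -0, 1.155, -0.002], TCP at [239.234, -577.404, 231.281] pointing down, gripper open.
Joint ranges: [-2.63, 2.63], [-0.92, 2.1], [0.06, 2.66], [-1.3, 4.44], [0, 2.69], [-3.02, 3.02]. Speed limits (rad/s): [2.22, 2.22, 2.79, 3.14, 3.14, 3.14].

INTERFACE

Orientations are given as [roll, pitch, yaw] about the fixed x, y, z axes, in that order (R = Rz(yaw) Ry(pitch) Rx(roll)).
In Python, from rig import r gives the robot as it stands.
- The arm moves only by the tool servo_tool, never from a script. Its argument "motion" is a list of rows, each a list of 7 numbers: the opening, from -1 (shut) to 1 (fully open), then the shift along the tool's x, y, z in m, then the turn, a rotation vector about the tool's x, y, z in units of 10 degrees (1.0 is 10 degrees). A call has 1 to 12 rows; each row is the pose to reach, as a shift and turn from the pose commanded when the call began, along the tool's axes at that moment; what a row does not reach only later rows make up. A row lasts 1/8 s, in which the tool goes at most 62.5 mm and 10.7 degrees, less where a joint would pass 70% of its speed; a pose out of reach is approached as far as the arm can. A call with a gripper value outside its range is refused whole. The fingers move at their own pace and stop on an object; "grip_force" is the grip in N (left out, the last holds). Time passes only in rows, so rows that repeat a pose let the fingers close. It gives the time, the measured TCP pose, the force and the opening at its end, in the units of the state.
- r.sense(): the state, without advancing time (a new reading comes with each control period).
- r.grab_frame(name): name is "scene" or "top" or "wrist"; returns the picture (480x640x3 uint8, red, green, blue); there is no depth.
- r.calibration(name): a dict with "fx", "fy", "cx", "cy" (pixels), "R" (3x3) and "t" (3): a world point X has camera coordinates R X + t; the wrist camera has in their place "mount" (4x4, takes a point from camera to tool coordinates, whose origin is the TCP and whose axes are the tool frame's). Camera axes: x right, y down, z forward; pixel columns grow to the right and rows downward; lengths in mm; the calibration is good to about 2 mm. A picture is of the moment at which its call begins: read the wrist's pose just before it. calibration takes no time and is no camera call.
- r.sign_off(): hands the job in, once; it reports no verdict.
The state is a dict: "clock": time; "qpos": joint angles; "qvel": joint speeds; "joint_efforts": joint torques, N m; "eef_pos": TCP position; "tcp_rot": TCP orientation; "contact_force": force on the tool from outside, world axes, zero at the start; "wrist_torque": the same for the moment, N m; "opening": opening from 0.0 (shut) to 1.0 (fully open).
Only numpy, scipy, OpenCV 4.12 (cv2) and the standard library are available. Lean on these libraries where they do the work, as an engineer would, in place of code of your own. Each camera call takes 0.05 s, during which the arm holds its last target. There are 200 camera calls.

TASK

Take the hanging carrier that holds the circuit board, lift it over the stop at the end of its rail and hang it on the next rail. Then slide it along that rail until you feel the lip of the parking cradle that is clamped somewhere on it, lift it over the lip and set it down to hang upright in the cradle. Work gently: never ram or press the carrier hard against the rails or the cradle, set it down rather than drop it, and leave the empty carrier and the things on the bench where they are.

Things in the scene. Friction and masses are not known exactly. Their poses are not given: they have to be found in the camera images.
- carrier_grip (a point): Centre of the upright black grip tab on the carrier with the green circuit board: 12 mm thick (x), 26 mm wide along the rail (y), 50 mm tall (z). Below the tab a frame 46 mm wide (x) and 24 mm long (y) hangs on the rail, which passes through its closed window. The board, 90 mm wide (y), hangs below; its lowest edge is 193 mm below this point. Mass 0.2 to 0.35 kg
- carrier_seat (a point): Where that carrier hangs: middle of the flat underside of the window's top bar (8 mm thick), 33 mm straight below carrier_grip. The window is 36 mm wide (x) and 60 mm high inside, from this point down, so with the 16 mm high rail in it the carrier can rise 44 mm; the frame is 24 mm long along the rail, 12 mm each side of this point. Same axes as carrier_grip
- rail_a_end (a point): Outermost end of the first rail, middle of its top face, 200 mm above the bench. On it stands the end stop, an upright steel plate 14 mm wide that takes the last 6 mm of the rail and rises 14 mm above its top face. The y axis points outwards along the rail, to the next rail. The rail is a flat bar 10 mm wide, 16 mm high, 290 mm long, carried only by its post at the other end
- rail_b_end (a point): Free end of the next rail, middle of its top face, 200 mm above the bench; no stop here. Same bar, 10 mm wide, 16 mm high, carried by a post 290 mm farther along y. The y axis points inwards along this rail, from free end to post. The gap between the rails (60 mm or so and more), their sideways offset and their directions vary
- rail_b: The stand of the next rail: origin under its post, on the bench, 290 mm along y from the rail's free end; y axis as in rail_b_end
- rail_a: The stand of the first rail: origin under its post, on the bench; y axis from the post to the free end
- cradle_track: White strip on the next rail and the black parking cradle over it. Origin and axes as rail_b_end, NOT at the cradle, whose place is not measured: its lip's near face is 80 to 150 mm along y; feel for it. Along y: lip 6 mm thick, 10 mm above rail top; seat 36 mm long, floor 4 mm above rail top; end wall 8 mm thick, 24 mm high. Sprung along y: gives 1 mm per 1.5 N, hard after 10 mm
- empty_carrier_grip (a point): Centre of the grip tab of the empty carrier (same frame and tab, no board) that hangs on the first rail near its post; leave alone
- parts_tray: Grey divided parts tray 90 x 70 x 20 mm on the bench near the gap between the rails; leave alone. Origin under its centre
- flux_jar: White jar with yellow cap, 64 mm across, 105 mm high, behind the rails; leave alone. Origin under its centre
- wash_bottle: Clear bottle, 52 mm across, 130 mm high, behind the rails; leave alone. Origin under its centre
- wire_spool: Spool 56 mm across, 34 mm high, behind the rails; leave alone. Origin under its centre
- pen_cup: Grey open cup, 70 mm across, 90 mm high, behind the next rail; leave alone. Origin under its centre
- board_scrap: Loose green circuit board 80 x 60 mm lying flat behind the first rail; leave alone. Origin under its centre
- screwdriver_grip (a point): Handle of a screwdriver lying on the bench on the robot's side of the next rail; leave alone

How it is judged (in metres and radians):
On the way:
1. the carrier hangs on the next rail, its weight on the rail's top face, short of the cradle (contact force between carrier and rail_b above 0.5 N and z of carrier_grip in the frame of rail_b_end between 0.029 and 0.0355 m and y of carrier_grip in the frame of rail_b_end between 0 and 0.145 m and x of carrier_grip in the frame of rail_b_end between -0.02 and 0.02 m), for 0.1 s.
At the end, for the whole second after the job is handed in: The carrier hangs released and at rest in the cradle's seat between lip and end wall: its weight (over 1 N) on the cradle, its grip tab's centre 35.2 to 39 mm above the next rail's top face (37 mm when seated), upright within 0.1 rad, slower than 0.03 m/s (contact force between carrier and cradle_track above 1 N and z of carrier_grip in the frame of rail_b_end between 0.0352 and 0.039 m and angle between carrier_grip's own z axis and vertical below 0.1 rad and linear speed of carrier below 0.03 m/s); the robot touches nothing.
It fails at once if the carrier is rammed against the cradle: over 30 N (its spring bottoms out at 15 N) (contact force between carrier and cradle_track above 30 N).
It fails at once if the carrier is pressed against the next rail with more than 40 N (contact force between carrier and rail_b above 40 N).
It fails at once if the carrier is pressed against the first rail with more than 40 N (contact force between carrier and rail_a above 40 N).
It fails at once if the empty carrier is shifted by more than 15 mm (distance of empty_carrier_grip from where it was at the start of the episode above 0.015 m).
It fails at once if a thing on the bench is shifted by more than 20 mm (distance of any of parts_tray, flux_jar, wash_bottle, wire_spool, pen_cup, board_scrap, screwdriver_grip from where it was at the start of the episode above 0.02 m).
It also fails if it takes over 61 s, if anything falls off the work surface, if the arm or the gripper's body presses on something with over 40 N, if the wrist force passes 120 N, or if a joint passes its speed limit or range.

## Working session

There is one attempt and no reset: what is moved stays moved. The work goes in short steps, Python scripts to look and compute and a tool call to move; the robot and the scene stay as the last step left them, time stands still between calls to the robot, and variables do not carry over. Pictures are saved under pics/ and viewed, on a budget of 10 in all, crops included, one or two more only if the job needs it, and the job is handed in when it is done.

Besides the shell and the picture viewer there is one more tool, called after "Request:" in YAML: its name, and indented under it one key for each argument. servo_tool: Moves the arm, as the interface text tells. Its arguments: {"type":"object","properties":{"motion":{"type":"array","items":{"type":"array","items":{"type":"number"}}},"grip_force":{"type":"number"}},"required":["motion"]}

```bash
mkdir -p pics
python3 - <<'E'
from rig import r
import cv2
s=r.sense();print({k:s[k] for k in('clock','eef_pos','tcp_rot','contact_force','opening')})
for n in('scene','top'):
    cv2.imwrite(f'pics/{n}0.png',r.grab_frame(n)[:,:,::-1]);print(n,r.calibration(n))
print(r.calibration('wrist'))
E
```

```text
{'clock': 0.0, 'eef_pos': array([ 239.04047162, -576.95742119,  230.56849597]), 'tcp_rot': array([-1.57078371e+00,  1.39660804e-03, -1.17804039e+00]), 'contact_force': array([ 0.69317747, -0.07704747,  0.01436808]), 'opening': 0.9986139042379514}
scene {'fx': 490.7569722508786, 'fy': 490.7569722508786, 'cx': 316.09112640228705, 'cy': 239.93757295095722, 'R': array([[ 0.01539752,  0.9998794 ,  0.00202608],
       [ 0.85952631, -0.01220083, -0.51094586],
       [-0.51085952,  0.00960877, -0.85961051]]), 't': array([ -30.26509476, -393.58830268, 1583.18883335])}
top {'fx': 615.6568616314175, 'fy': 615.6568616314175, 'cx': 329.4325890546824, 'cy': 245.6657702153195, 'R': array([[-0.00397498, -0.99988411, -0.01469569],
       [-0.98350059,  0.00656692, -0.18078569],
       [ 0.18086125,  0.0137346 , -0.98341272]]), 't': array([  16.05019062,  584.0945683 , 1180.47733933])}
{'fx': 429.96450825083167, 'fy': 429.96450825083167, 'cx': 310.7350201804181, 'cy': 234.85597391661, 'mount': array([[ 9.99999819e-01, -5.57588935e-04,  2.26871323e-04,
        -2.82671475e-01],
       [-3.71067502e-04, -2.74201239e-01,  9.61672264e-01,
        -1.42273853e+02],
       [-4.74009415e-04, -9.61672174e-01, -2.74201396e-01,
         6.89495521e+01],
       [ 0.00000000e+00,  0.00000000e+00,  0.00000000e+00,
         1.00000000e+00]])}
```

View pics/scene0.png

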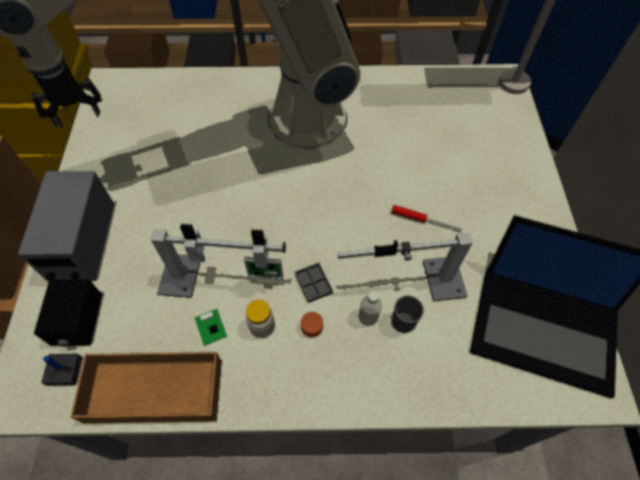

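View pics/top0.png

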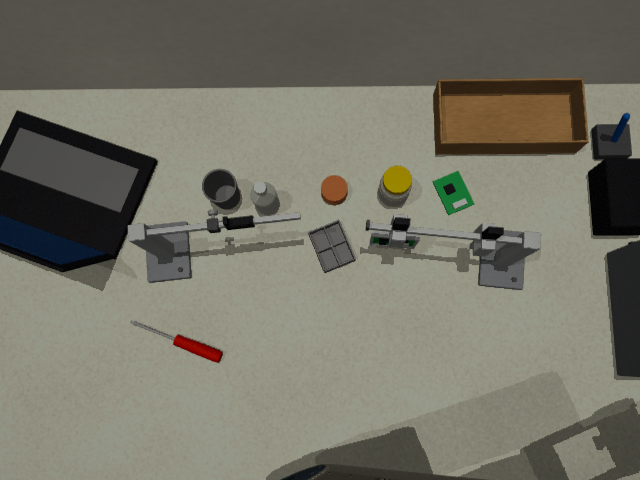

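Run:
```python
import cv2,numpy as np
T=cv2.imread('pics/top0.png');S=cv2.imread('pics/scene0.png')
def c(I,x,y):
    t=cv2.resize(I[y:y+75,x:x+100],(400,300),interpolation=cv2.INTER_CUBIC)
    for k in range(0,100,10):
        cv2.putText(t,str(x+k),(k*4,8),0,.3,(0,0,255));cv2.line(t,(k*4,10),(k*4,14),(0,0,255))
        if k<75:cv2.putText(t,str(y+k),(0,k*4+4),0,.3,(0,0,255));cv2.line(t,(20,k*4),(24,k*4),(0,0,255))
    return t
cv2.imwrite('pics/z.png',np.vstack([np.hstack([c(T,355,195),c(T,210,185)]),np.hstack([c(S,220,215),c(S,330,215)])]))
```

```text
(no output)
```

View pics/z.png

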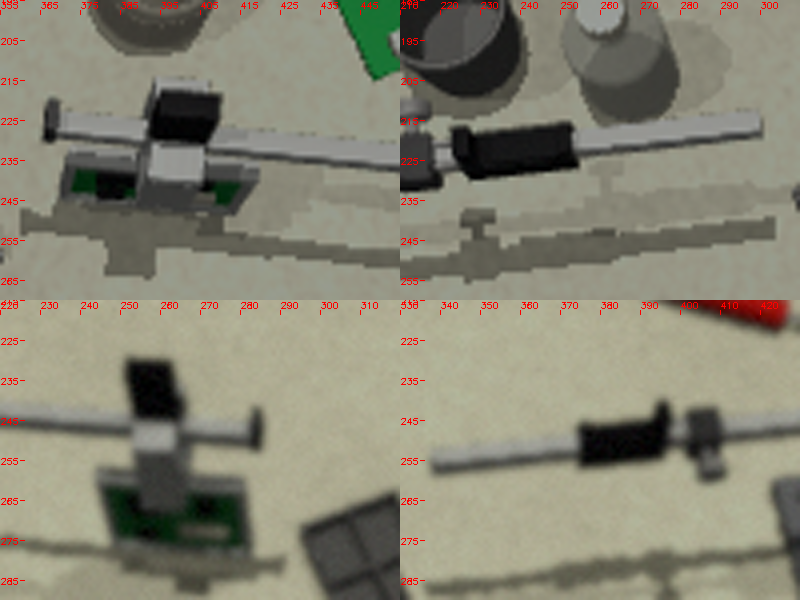

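```bash
cat > h.py <<'E'
import numpy as np, cv2
from rig import r
from scipy.spatial.transform import Rotation as Ro
def cam(n,s=None):
    c=r.calibration(n);K=np.array([[c['fx'],0,c['cx']],[0,c['fy'],c['cy']],[0,0,1]])
    if n!='wrist': return K,np.array(c['R']),np.array(c['t'])
    M=np.array(c['mount']);Rt=Ro.from_euler('xyz',s['tcp_rot']).as_matrix()
    Rw=Rt@M[:3,:3];tw=Rt@M[:3,3]+s['eef_pos']
    return K,Rw.T,-Rw.T@tw
def bp(C,uv,z):
    K,R,t=C;o=-R.T@t;d=R.T@np.linalg.solve(K,[uv[0],uv[1],1]);return (o+d*(z-o[2])/d[2]).round(1)
def pj(C,X):
    K,R,t=C;p=(np.atleast_2d(X)@R.T+t)@K.T;return p[:,:2]/p[:,2:]
E
python3 - <<'E'
from h import *
T=cam('top');S=cam('scene')
print('A end top',bp(T,(368,225.3),200),'A far',bp(T,(440,232.3),200),'scene A end',bp(S,(284.5,247),200), bp(S,(225,243.3),200))
print('carr top c',bp(T,(399.3,226.5),208))
print('B end',bp(T,(300,214.8),200),bp(T,(260,219.3),200),'scene',bp(S,(337.5,256),200),bp(S,(374,252),200))
print('lip top', bp(T,(254,219),210),'wall',bp(T,(223,224),224),'lip sc',bp(S,(374.5,251),210))
E
```

```text
A end top [593.4 -57.6 200. ] A far [ 579.9 -184.3  200. ] scene A end [594.6 -50.6 200. ] [ 583.  -185.5  200. ]
carr top c [ 589.1 -112.   208. ]
B end [613.4  63.1 200. ] [605.7 134.2 200. ] scene [619.5  68.1 200. ] [610.4 150.4 200. ]
lip top [604.  143.5 210. ] wall [592.3 195.4 224. ] lip sc [613.5 150.2 210. ]
```

```bash
cat >> h.py <<'E'
def plan(p,yaw,s=None):
    s=s or r.sense();Rt=Ro.from_euler('xyz',s['tcp_rot'])
    d=Rt.inv().apply(np.array(p)-s['eef_pos'])/1000
    rv=(Rt.inv()*Ro.from_euler('xyz',[-np.pi/2,0,yaw])).as_rotvec()
    print('shift',d.round(4),'turn',(np.degrees(rv)/10).round(3),'rows',np.linalg.norm(d)/.0625,np.linalg.norm(rv)/np.radians(10.7))
def pr():
    s=r.sense();print(s['clock'],s['eef_pos'].round(2),s['tcp_rot'].round(4),s['contact_force'].round(2),round(s['opening'],3));return s
E
python3 -c "
from h import *
plan((600,-40,380),0)"
```

```text
shift [-0.3581 -0.1489  0.539 ] turn [-4.000e-03 -6.749e+00 -6.000e-03] rows 10.6248135015255 6.30789121474832
```

Request:
servo_tool:
  motion:
    - [1,0,-0.06,0,0,0,0]
    - [1,-0.01,-0.12,0.03,0,-0.6,0]
    - [1,-0.05,-0.149,0.08,0,-1.2,0]
    - [1,-0.09,-0.149,0.135,0,-1.8,0]
    - [1,-0.13,-0.149,0.19,0,-2.5,0]
    - [1,-0.17,-0.149,0.245,0,-3.2,0]
    - [1,-0.205,-0.149,0.3,0,-3.9,0]
    - [1,-0.24,-0.149,0.355,0,-4.6,0]
    - [1,-0.28,-0.149,0.41,0,-5.3,0]
    - [1,-0.315,-0.149,0.465,0,-6.0,0]
    - [1,-0.345,-0.149,0.52,0,-6.5,0]
    - [1,-0.358,-0.149,0.539,0,-6.75,0]

```text
clock: 1.6
eef_pos: [600.2, -39.6, 380.1]
tcp_rot: [-1.571, 0.0, 0.002]
contact_force: [1.5, -0.9, 1.7]
opening: 0.996
```

Request:
servo_tool:
  motion:
    - [1,0,0,0,0,0,0]
    - [1,0,0,0,0,0,0]

```text
clock: 1.85
eef_pos: [599.0, -41.4, 379.7]
tcp_rot: [-1.571, 0.001, 0.001]
contact_force: [-0.4, -1.1, -0.0]
opening: 0.997
```

Run:
```python
from h import *
s=pr();I=r.grab_frame('wrist')[:,:,::-1];cv2.imwrite('pics/w1.png',I);import pickle;pickle.dump(s,open('w1.pkl','wb'))
```

```text
1.85 [599.02 -41.38 379.69] [-1.5711e+00  1.3000e-03  7.0000e-04] [-0.35 -1.13 -0.04] 0.997
```

View pics/w1.png

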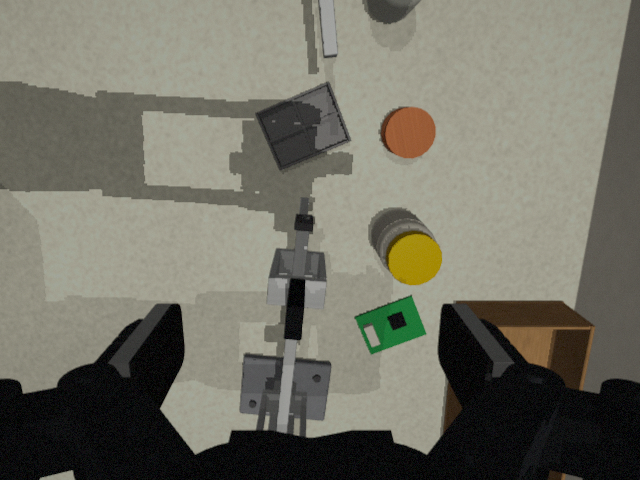

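Run:
```python
import cv2,numpy as np
I=cv2.imread('pics/w1.png')
def c(x,y,w,h,f,st=10):
    t=cv2.resize(I[y:y+h,x:x+w],(w*f,h*f),interpolation=cv2.INTER_CUBIC)
    t=cv2.convertScaleAbs(t,alpha=1.5,beta=15)
    for k in range(0,w,st): cv2.putText(t,str(x+k),(k*f,8),0,.3,(0,0,255));cv2.line(t,(k*f,9),(k*f,13),(0,0,255))
    for k in range(0,h,st): cv2.putText(t,str(y+k),(0,k*f+4),0,.3,(0,0,255));cv2.line(t,(20,k*f),(24,k*f),(0,0,255))
    return t
a=c(260,205,80,150,4);b=c(300,0,50,75,8)
cv2.imwrite('pics/z2.png',np.hstack([a,b]))
```

```text
(no output)
```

View pics/z2.png

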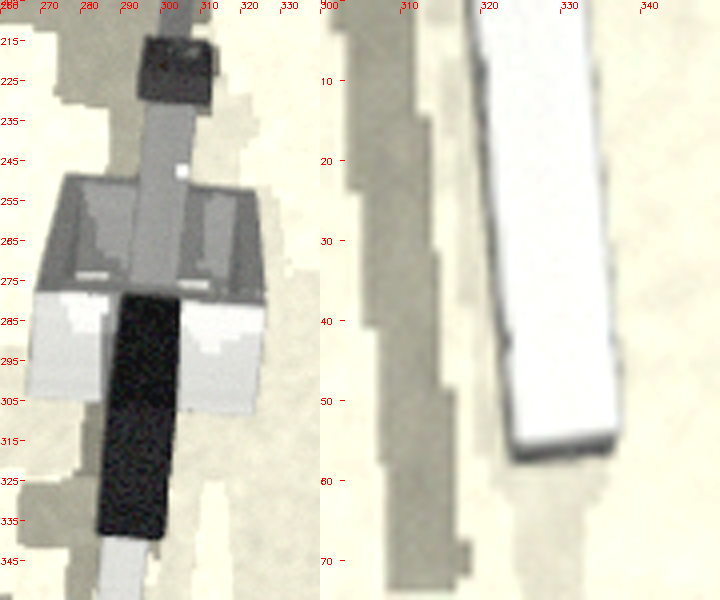

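Run:
```python
from h import *
import pickle
s=pickle.load(open('w1.pkl','rb'));W=cam('wrist',s)
P=[bp(W,u,208) for u in((269,278.2),(326.5,281.2),(266.5,304.5),(323.5,308))];print('bar',P,np.mean(P,0))
v=P[1]-P[0];w=P[3]-P[2];print('yaw',np.arctan2(v[1],v[0]),np.arctan2(w[1],w[0]),np.linalg.norm(v),np.linalg.norm(P[2]-P[0]))
print('tab far corners',bp(W,(284.2,338.7),258),bp(W,(301,340),258))
print('tab near bottom',bp(W,(289.5,278),208),bp(W,(305,279),208))
A0=bp(W,(304.3,214),200);A1=bp(W,(302.9,232),200);A2=bp(W,(290.9,341),200);print('A',A0,A1,A2, np.arctan2(*(A0-A2)[:2]),np.arctan2(*(A1-A2)[:2]))
B0=bp(W,(330.5,54.7),200);B1=bp(W,(327.6,5),200);print('B',B0,B1,np.arctan2(*(B1-B0)[:2]))
print(bp(W,(323.9,55.6),200),bp(W,(337.1,54),200))
```

```text
bar [array([565.5, -96.7, 208. ]), array([610.4, -99.2, 208. ]), array([ 562.9, -119.1,  208. ]), array([ 608.3, -122.1,  208. ])] [ 586.775 -109.275  208.   ]
yaw -0.055621855436284055 -0.06598336852085025 44.96954525009118 22.55038802326913
tab far corners [ 580.  -121.2  258. ] [ 591.5 -122.2  258. ]
tab near bottom [581.5 -96.5 208. ] [593.6 -97.3 208. ]
A [593.1 -47.1 200. ] [592.  -61.4 200. ] [ 581.5 -156.2  200. ] 0.10592650659062497 0.11030987836049368
B [611.8  66.6 200. ] [609.4  97.8 200. ] -0.0767718912697773
[607.2  66.  200. ] [616.4  67.  200. ]
```

```bash
python3 -c "
from h import *
plan((586.7,-109.3,217),-0.09)"
```

```text
shift [-0.012   0.163  -0.0672] turn [ 0.002  0.513 -0.005] rows 2.827791658360254 0.4799283647313149
```

Request:
servo_tool:
  motion:
    - [1,-0.006,0,-0.035,0,0.25,0]
    - [1,-0.012,0.02,-0.067,0,0.51,0]
    - [1,-0.012,0.06,-0.067,0,0.51,0]
    - [1,-0.012,0.1,-0.067,0,0.51,0]
    - [1,-0.012,0.14,-0.067,0,0.51,0]
    - [1,-0.012,0.163,-0.067,0,0.51,0]
    - [1,-0.012,0.163,-0.067,0,0.51,0]
    - [1,-0.012,0.163,-0.067,0,0.51,0]

```text
clock: 2.9
eef_pos: [587.7, -109.3, 218.6]
tcp_rot: [-1.571, -0.002, -0.09]
contact_force: [0.8, 0.9, -0.5]
opening: 0.998
```

Run:
```python
from h import *
s=pr();I=r.grab_frame('wrist')[:,:,::-1];cv2.imwrite('pics/w2.png',I);import pickle;pickle.dump(s,open('w2.pkl','wb'))
```

```text
2.9 [ 587.67 -109.35  218.63] [-1.571  -0.0016 -0.0902] [ 0.77  0.94 -0.51] 0.998
```

View pics/w2.png

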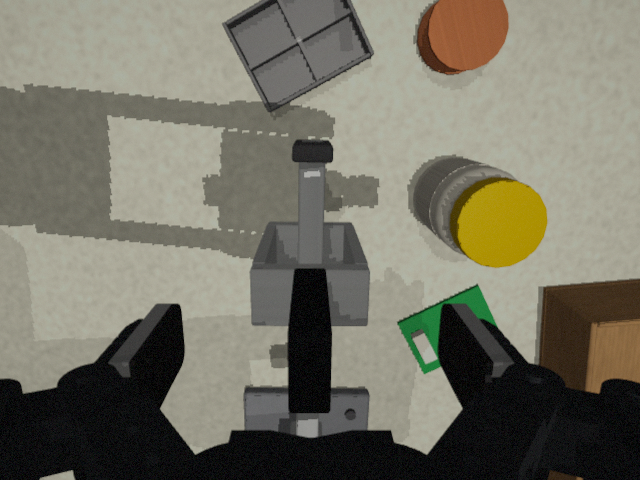

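Request:
servo_tool:
  motion:
    - [-1,0,0,0,0,0,0]
    - [-1,0,0,0,0,0,0]
    - [-1,0,0,0,0,0,0]
    - [-1,0,0,0,0,0,0]
    - [-1,0,0,0,0,0,0]
    - [-1,0,0,0,0,0,0]
    - [-1,0,0,0,0,0,0]
    - [-1,0,0,0,0,0,0]
  grip_force: 60

```text
clock: 3.95
eef_pos: [587.5, -108.4, 217.5]
tcp_rot: [-1.571, -0.0, -0.089]
contact_force: [-0.8, 1.1, 3.7]
opening: 0.132
```

Request:
servo_tool:
  motion:
    - [-1,0,-0.004,0,0,0,0]
    - [-1,0,-0.01,0,0,0,0]
    - [-1,0,-0.018,0,0,0,0]
    - [-1,0,-0.026,0,0,0,0]
    - [-1,0,-0.026,0,0,0,0]
    - [-1,0,-0.026,0,0,0,0]

```text
clock: 4.7
eef_pos: [587.3, -108.4, 243.2]
tcp_rot: [-1.571, 0.0, -0.089]
contact_force: [0.3, 0.1, -2.5]
opening: 0.129
```

Run:
```python
from h import *
s=pr();I=r.grab_frame('wrist')[:,:,::-1];cv2.imwrite('pics/w3.png',I)
plan((594,-40,s['eef_pos'][2]),-0.09)
```

```text
4.7 [ 587.28 -108.43  243.22] [-1.5708e+00  1.0000e-04 -8.8900e-02] [ 0.29  0.14 -2.47] 0.129
shift [ 0.0007 -0.0002  0.0688] turn [-0.     0.006 -0.002] rows 1.1001448537317116 0.006164025174215802
```

View pics/w3.png

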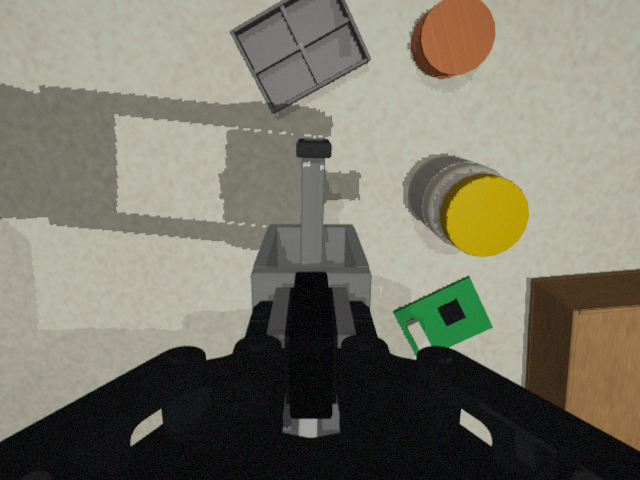

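Run:
```python
from h import *
s=pr()
plan((603,10,s['eef_pos'][2]),0.1)
```

```text
4.75 [ 587.17 -108.42  243.04] [-1.5708e+00  4.0000e-04 -8.8900e-02] [-0.07  0.67 -2.97] 0.131
shift [0.0052 0.     0.1194] turn [-0.    -1.082 -0.002] rows 1.9115517784986364 1.0116768847926572
```

Request:
servo_tool:
  motion:
    - [-1,0.0005,0,0.01,0,0,0]
    - [-1,0.001,0,0.03,0,0,0]
    - [-1,0.001,0,0.05,0,0,0]
    - [-1,0.002,0,0.07,0,0,0]
    - [-1,0.002,0,0.085,0,-0.2,0]
    - [-1,0.003,0,0.1,0,-0.5,0]
    - [-1,0.004,0,0.112,0,-0.8,0]
    - [-1,0.005,0,0.119,0,-1.08,0]
    - [-1,0.005,0,0.119,0,-1.08,0]
    - [-1,0.005,0,0.119,0,-1.08,0]

```text
clock: 6.0
eef_pos: [602.9, 9.2, 243.2]
tcp_rot: [-1.571, 0.0, 0.099]
contact_force: [-0.7, 0.9, -3.2]
opening: 0.134
```

Run:
```python
from h import *
s=pr();I=r.grab_frame('wrist')[:,:,::-1];cv2.imwrite('pics/w4.png',I);import pickle;pickle.dump(s,open('w4.pkl','wb'))
```

```text
6.0 [602.86   9.24 243.24] [-1.571e+00  2.000e-04  9.900e-02] [-0.69  0.87 -3.17] 0.134
```

View pics/w4.png

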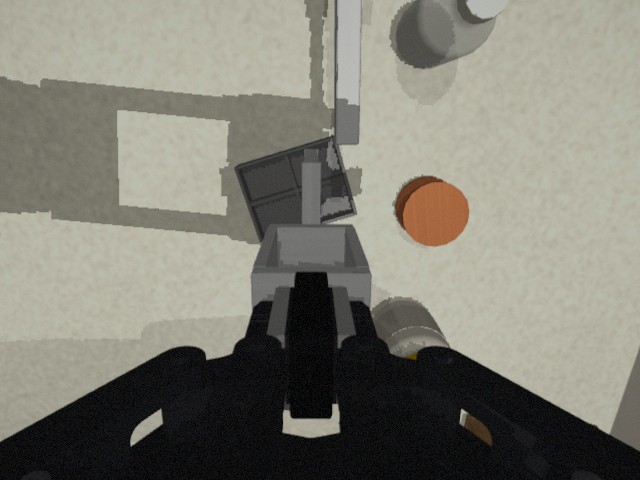

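Run:
```python
from h import *
import pickle
s=pickle.load(open('w4.pkl','rb'));W=cam('wrist',s)
g=cv2.cvtColor(cv2.imread('pics/w4.png'),6).astype(int)
for y in (2,40,80,120,138): print(y,g[y,328:368].tolist())
print('col',g[130:155,348])
E0=bp(W,(348,144),200);E1=bp(W,(348.6,1),200);print(E0,E1,np.arctan2(*(E1-E0)[:2]))
```

```text
2 [153, 162, 165, 162, 161, 160, 128, 87, 75, 141, 167, 178, 179, 179, 178, 180, 179, 180, 180, 181, 179, 178, 179, 180, 181, 181, 183, 182, 181, 183, 181, 180, 167, 146, 174, 169, 164, 164, 162, 163]
40 [163, 164, 164, 162, 160, 159, 115, 79, 102, 145, 175, 183, 182, 183, 182, 184, 183, 181, 183, 182, 182, 183, 180, 182, 184, 183, 184, 184, 184, 184, 183, 173, 154, 177, 183, 182, 178, 179, 178, 179]
80 [168, 170, 169, 170, 165, 167, 112, 72, 90, 139, 180, 184, 185, 184, 185, 183, 184, 184, 181, 184, 182, 184, 183, 184, 185, 184, 185, 185, 187, 187, 180, 149, 148, 172, 178, 178, 180, 180, 184, 182]
120 [122, 121, 121, 103, 97, 98, 80, 69, 95, 107, 113, 114, 114, 117, 115, 117, 115, 113, 113, 114, 116, 115, 113, 115, 115, 116, 119, 113, 117, 113, 108, 132, 177, 187, 188, 184, 186, 186, 185, 185]
138 [56, 61, 67, 89, 66, 65, 70, 75, 98, 112, 116, 116, 117, 116, 115, 115, 116, 113, 116, 113, 115, 116, 116, 116, 117, 113, 116, 115, 118, 111, 105, 173, 186, 184, 184, 184, 184, 186, 186, 186]
col [117 115 115 115 116 116 114 116 115 117 113 115 113 105 128 171 186 188
 187 187 187 186 183 184 183]
[612.4  67.  200. ] [606.  121.1 200. ] -0.11775217611345816
```

Run:
```python
from h import *
s=pr()
for S in(-30,0,40):plan((612.4-.112*S,67+.9937*S+1,s['eef_pos'][2]),0.112)
```

```text
6.05 [602.87   9.17 243.28] [-1.571e+00  1.000e-04  9.870e-02] [-0.36 -1.1  -2.68] 0.139
shift [ 0.0157 -0.      0.0276] turn [ 0.001 -0.076 -0.   ] rows 0.5080529410955152 0.07106106311113226
shift [ 0.0153 -0.      0.0576] turn [ 0.001 -0.076 -0.   ] rows 0.9535605416421618 0.07106106311113226
shift [ 0.0147 -0.      0.0976] turn [ 0.001 -0.076 -0.   ] rows 1.5793287296813834 0.07106106311113226
```

Request:
servo_tool:
  motion:
    - [-1,0.006,0,0.004,0,-0.08,0]
    - [-1,0.0145,0,0.01,0,-0.08,0]
    - [-1,0.0157,0,0.025,0,-0.08,0]
    - [-1,0.0155,0,0.04,0,-0.08,0]
    - [-1,0.0153,0,0.058,0,-0.08,0]
    - [-1,0.015,0,0.076,0,-0.08,0]
    - [-1,0.0148,0,0.09,0,-0.08,0]
    - [-1,0.0147,0,0.0975,0,-0.08,0]
    - [-1,0.0147,0.006,0.0975,0,-0.08,0]
    - [-1,0.0147,0.012,0.0975,0,-0.08,0]
    - [-1,0.0147,0.012,0.0975,0,-0.08,0]

```text
clock: 7.42
eef_pos: [607.4, 107.5, 230.4]
tcp_rot: [-1.571, 0.002, 0.113]
contact_force: [-0.4, -0.0, -1.6]
opening: 0.136
```

Run:
```python
from h import *
s=pr();I=r.grab_frame('wrist')[:,:,::-1];cv2.imwrite('pics/w5.png',I);import pickle;pickle.dump(s,open('w5.pkl','wb'))
```

```text
7.425 [607.43 107.47 230.37] [-1.571e+00  1.500e-03  1.129e-01] [-0.37 -0.01 -1.61] 0.136
```

View pics/w5.png

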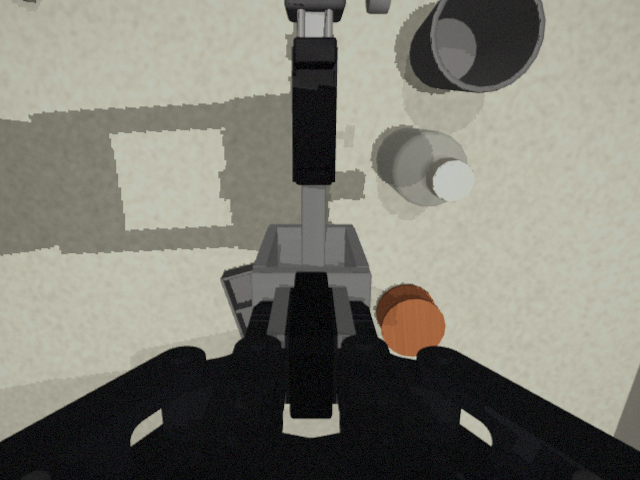

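Run:
```python
from h import *
import pickle
s=pickle.load(open('w5.pkl','rb'));W=cam('wrist',s)
for u,z in(((313.5,184),200),((313.5,184),210),((315,66),224),((315,38),224),((313,220),200)):
  p=bp(W,u,z);q=p[:2]-[612.4,67];print(u,z,p,'s',q@[-.112,.9937],'lat',q@[.9937,.112])
g=cv2.cvtColor(cv2.imread('pics/w5.png'),6);print(g[176:190,313],g[30:90,315])
```

```text
(313.5, 184) 200 [603.3 148.9 200. ] s 82.40323000000001 lat 0.1301299999999784
(313.5, 184) 210 [603.1 150.5 210. ] s 84.01554999999999 lat 0.11059000000004449
(315, 66) 224 [598.9 190.9 224. ] s 124.63143000000001 lat 0.46184999999999987
(315, 38) 224 [597.9 199.2 224. ] s 132.99114 lat 0.3977499999999993
(313, 220) 200 [604.8 134.  200. ] s 67.4291 lat -0.048120000000022436
[ 21  12  15  10  15  12  12  13  24  77  95  95 109 118] [176 176 176 178 178 178 158  92  19  35  35  38  41  40  41  33  42  40
  42  43  38  41  36  41  45  41  41  40  39  41  33  18  20  16   6  10
   6   7   0  22  37  40  38  38  38  33  34  35  39  32  31  33  35  39
  34  39  40  40  42  38]
```

Request:
servo_tool:
  motion:
    - [-1,0,0.003,0,0,0,0]
    - [-1,0,0.006,0,0,0,0]
    - [-1,0,0.009,0,0,0,0]
    - [-1,0,0.0115,0,0,0,0]
    - [-1,0,0.0125,0,0,0,0]
    - [-1,0,0.0125,0,0,0,0]

```text
clock: 8.22
eef_pos: [607.8, 108.1, 218.7]
tcp_rot: [-1.571, 0.0, 0.114]
contact_force: [0.3, -0.1, -2.0]
opening: 0.133
```

Request:
servo_tool:
  motion:
    - [-1,0,0.0004,0,0,0,0]
    - [-1,0,0.0008,0,0,0,0]
    - [-1,0,0.0012,0,0,0,0]
    - [-1,0,0.0015,0,0,0,0]
    - [-1,0,0.0015,0,0,0,0]

```text
clock: 8.85
eef_pos: [607.9, 108.1, 217.5]
tcp_rot: [-1.571, -0.0, 0.113]
contact_force: [0.5, -0.0, -0.9]
opening: 0.135
```

Request:
servo_tool:
  motion:
    - [-1,0,0.0003,0,0,0,0]
    - [-1,0,0.0006,0,0,0,0]
    - [-1,0,0.0008,0,0,0,0]
    - [-1,0,0.0008,0,0,0,0]

```text
clock: 9.35
eef_pos: [607.9, 108.1, 217.4]
tcp_rot: [-1.571, -0.001, 0.114]
contact_force: [-3.4, -0.6, 7.6]
opening: 0.133
```

Request:
servo_tool:
  motion:
    - [-1,0,-0.0005,0,0,0,0]
    - [-1,0,-0.0005,0.003,0,0,0]
    - [-1,0,-0.0005,0.008,0,0,0]
    - [-1,0,-0.0005,0.013,0,0,0]
    - [-1,0,-0.0005,0.018,0,0,0]
    - [-1,0,-0.0005,0.022,0,0,0]
    - [-1,0,-0.0005,0.025,0,0,0]
    - [-1,0,-0.0005,0.025,0,0,0]

```text
clock: 10.35
eef_pos: [605.6, 133.4, 217.4]
tcp_rot: [-1.571, -0.001, 0.114]
contact_force: [1.0, -1.9, 5.3]
opening: 0.131
```

Request:
servo_tool:
  motion:
    - [-1,0,0,0.0005,0,0,0]
    - [-1,0,0,0.001,0,0,0]
    - [-1,0,0,0.0015,0,0,0]
    - [-1,0,0,0.002,0,0,0]
    - [-1,0,0,0.002,0,0,0]

```text
clock: 10.98
eef_pos: [605.4, 135.0, 217.5]
tcp_rot: [-1.571, -0.001, 0.114]
contact_force: [0.8, -3.3, 5.9]
opening: 0.132
```

Request:
servo_tool:
  motion:
    - [-1,0,0,0.0005,0,0,0]
    - [-1,0,0,0.001,0,0,0]
    - [-1,0,0,0.0015,0,0,0]
    - [-1,0,0,0.002,0,0,0]
    - [-1,0,0,0.002,0,0,0]

```text
clock: 11.6
eef_pos: [605.2, 137.0, 217.4]
tcp_rot: [-1.571, -0.001, 0.114]
contact_force: [0.8, -3.8, 5.9]
opening: 0.13
```

Request:
servo_tool:
  motion:
    - [-1,0,-0.0003,0.0003,0,0,0]
    - [-1,0,-0.0003,0.0007,0,0,0]
    - [-1,0,-0.0003,0.001,0,0,0]
    - [-1,0,-0.0003,0.001,0,0,0]

```text
clock: 12.1
eef_pos: [604.8, 138.0, 217.5]
tcp_rot: [-1.571, -0.001, 0.114]
contact_force: [0.8, -3.5, 5.1]
opening: 0.131
```

Request:
servo_tool:
  motion:
    - [-1,0,0,0.0003,0,0,0]
    - [-1,0,0,0.0007,0,0,0]
    - [-1,0,0,0.001,0,0,0]
    - [-1,0,0,0.001,0,0,0]

```text
clock: 12.6
eef_pos: [604.5, 138.7, 217.4]
tcp_rot: [-1.571, -0.0, 0.114]
contact_force: [1.6, -4.5, 4.9]
opening: 0.136
```

Request:
servo_tool:
  motion:
    - [-1,0,0,0.0003,0,0,0]
    - [-1,0,0,0.0007,0,0,0]
    - [-1,0,0,0.001,0,0,0]
    - [-1,0,0,0.001,0,0,0]

```text
clock: 13.1
eef_pos: [604.3, 139.4, 217.4]
tcp_rot: [-1.572, -0.0, 0.114]
contact_force: [1.9, -4.7, 5.1]
opening: 0.133
```

Request:
servo_tool:
  motion:
    - [-1,0,0,0.0005,0,0,0]
    - [-1,0,0,0.001,0,0,0]
    - [-1,0,0,0.0015,0,0,0]
    - [-1,0,0,0.0015,0,0,0]

```text
clock: 13.6
eef_pos: [604.2, 140.5, 217.4]
tcp_rot: [-1.572, -0.0, 0.114]
contact_force: [2.4, -6.7, 5.3]
opening: 0.13
```

Request:
servo_tool:
  motion:
    - [-1,0,0,0.0005,0,0,0]
    - [-1,0,0,0.001,0,0,0]
    - [-1,0,0,0.0015,0,0,0]
    - [-1,0,0,0.0015,0,0,0]

```text
clock: 14.1
eef_pos: [604.1, 141.7, 217.4]
tcp_rot: [-1.573, -0.0, 0.114]
contact_force: [2.6, -8.2, 5.8]
opening: 0.134
```

Request:
servo_tool:
  motion:
    - [-1,0,0,-0.002,0,0,0]
    - [-1,0,-0.001,-0.006,0,0,0]
    - [-1,0,-0.006,-0.006,0,0,0]
    - [-1,0,-0.012,-0.006,0,0,0]
    - [-1,0,-0.0185,-0.006,0,0,0]
    - [-1,0,-0.0185,-0.003,0,0,0]
    - [-1,0,-0.0185,0.005,0,0,0]
    - [-1,0,-0.0185,0.014,0,0,0]
    - [-1,0,-0.0185,0.023,0,0,0]
    - [-1,0,-0.0185,0.03,0,0,0]
    - [-1,0,-0.0185,0.0325,0,0,0]
    - [-1,0,-0.0185,0.0325,0,0,0]

```text
clock: 15.6
eef_pos: [600.2, 175.3, 235.8]
tcp_rot: [-1.571, 0.0, 0.114]
contact_force: [0.5, 0.5, -2.7]
opening: 0.134
```

Request:
servo_tool:
  motion:
    - [-1,0,0,0,0,0,0]
    - [-1,0,0,0,0,0,0]

```text
clock: 15.85
eef_pos: [600.3, 174.9, 235.8]
tcp_rot: [-1.571, -0.0, 0.113]
contact_force: [-0.9, 0.2, -2.1]
opening: 0.139
```

Run:
```python
from h import *
s=pr();q=s['eef_pos'][:2]-[612.4,67];print('s',q@[-.112,.9937],'lat',q@[.9937,.112])
cv2.imwrite('pics/w6.png',r.grab_frame('wrist')[:,:,::-1])
```

```text
15.85 [600.25 174.9  235.83] [-1.5709 -0.      0.1133] [-0.89  0.22 -2.06] 0.139
s 108.57680870614413 lat 0.01267296415690566
```

View pics/w6.png

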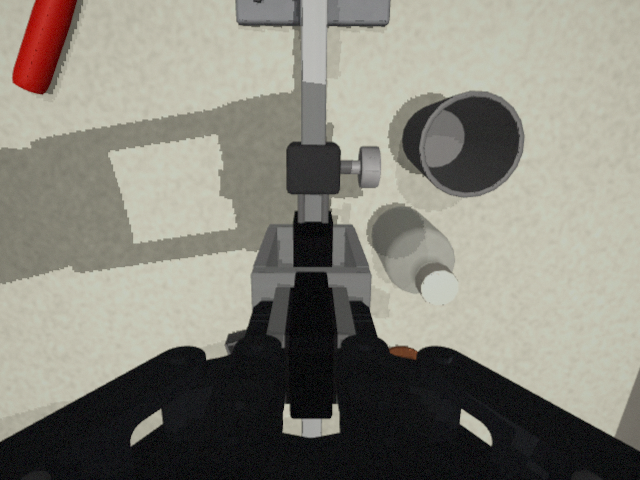

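Request:
servo_tool:
  motion:
    - [-1,0,0.003,-0.0007,0,0,0]
    - [-1,0,0.007,-0.0007,0,0,0]
    - [-1,0,0.01,-0.0007,0,0,0]
    - [-1,0,0.012,-0.0007,0,0,0]
    - [-1,0,0.013,-0.0007,0,0,0]
    - [-1,0,0.013,-0.0007,0,0,0]

```text
clock: 16.65
eef_pos: [600.3, 174.5, 222.7]
tcp_rot: [-1.571, 0.0, 0.114]
contact_force: [-0.2, -0.3, -2.0]
opening: 0.135
```

Request:
servo_tool:
  motion:
    - [-1,0,0.0003,0,0,0,0]
    - [-1,0,0.0006,0,0,0,0]
    - [-1,0,0.001,0,0,0,0]
    - [-1,0,0.001,0,0,0,0]

```text
clock: 17.15
eef_pos: [600.3, 174.5, 221.8]
tcp_rot: [-1.571, 0.0, 0.114]
contact_force: [0.3, 0.4, -2.8]
opening: 0.136
```

Request:
servo_tool:
  motion:
    - [-1,0,0.0002,0,0,0,0]
    - [-1,0,0.0004,0,0,0,0]
    - [-1,0,0.0006,0,0,0,0]
    - [-1,0,0.0006,0,0,0,0]

```text
clock: 17.65
eef_pos: [600.3, 174.5, 221.4]
tcp_rot: [-1.571, -0.0, 0.114]
contact_force: [-0.9, 0.4, 0.9]
opening: 0.135
```

Request:
servo_tool:
  motion:
    - [-0.65,0,0,0,0,0,0]
    - [-0.55,0,0,0,0,0,0]
    - [-0.4,0,0,0,0,0,0]
    - [-0.2,0,0,0,0,0,0]
    - [0.1,0,0,0,0,0,0]
    - [0.4,0,0,0,0,0,0]
    - [0.4,0,0,0,0,0,0]
    - [0.4,0,0,0,0,0,0]

```text
clock: 18.65
eef_pos: [600.3, 174.5, 221.2]
tcp_rot: [-1.571, 0.0, 0.114]
contact_force: [-0.3, 0.1, -0.0]
opening: 0.698
```

Request:
servo_tool:
  motion:
    - [0.4,0,-0.01,0,0,0,0]
    - [0.4,0,-0.03,0,0,0,0]
    - [0.4,0,-0.06,0,0,0,0]
    - [0.4,0,-0.1,0,0,0,0]
    - [0.4,0,-0.14,-0.02,0,0,0]
    - [0.4,0,-0.16,-0.06,0,0,0]
    - [0.4,0,-0.16,-0.06,0,0,0]
    - [0.4,0,-0.16,-0.06,0,0,0]

```text
clock: 19.65
eef_pos: [606.8, 115.1, 381.2]
tcp_rot: [-1.57, 0.0, 0.113]
contact_force: [0.2, -0.2, -0.4]
opening: 0.701
```

Run:
```python
from h import *
s=pr();W=r.grab_frame('wrist')[:,:,::-1];S=r.grab_frame('scene')[:,:,::-1]
C=cam('wrist',s);c=np.array([612.4-.112*106.9,67+.9937*106.9])
x=np.array([.9937,.112]);y=np.array([-.112,.9937]);W=W.copy()
for a,b,z in((-6,-13,262),(6,-13,262),(6,13,262),(-6,13,262),(-23,-12,212),(23,-12,212),(23,12,212),(-23,12,212)):
    u=pj(C,np.r_[c+a*x+b*y,z])[0];cv2.circle(W,tuple(int(v) for v in u),2,(0,0,255),-1)
z=cv2.resize(S[200:300,330:460],(320,246),interpolation=cv2.INTER_CUBIC)
o=np.zeros((480,800,3),np.uint8);o[:,:480]=W[:,80:560];o[:246,480:]=z;cv2.imwrite('pics/f.png',o)
```

```text
19.65 [606.85 115.06 381.18] [-1.5703e+00  1.0000e-04  1.1300e-01] [ 0.22 -0.21 -0.39] 0.701
```

View pics/f.png

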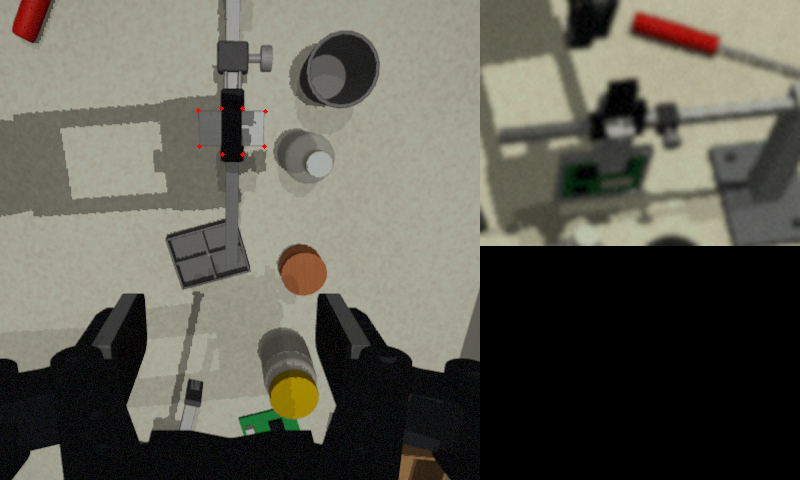

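The predicted outline of the seated carrier lands on the frame and tab in the picture: frame corners at about (199–265, 110–147), with lip and wall visible on either side. The carrier hangs upright and the gripper is clear.

```bash
python3 -c "
from rig import r
print(r.sign_off())"
```

```text
the job is handed in; nothing more can be done
None
```

The carrier with the board now hangs released in the parking cradle, and I handed the job in after 19.7 s of robot time; no verdict was reported.

- **Transfer:** I lifted the carrier about 26 mm over the stop and carried it across the gap. I set it down on the next rail about 40 mm in; the wrist reading changed by about 10 N.
- **Finding the lip:** While sliding, the force rose by about 1.5 N per mm, which matches the cradle's spring. That puts the lip's near face at about 83 mm, and the camera had shown about 82 mm. The highest wrist force along the rail was about 8 N, including friction.
- **Seating:** I backed off, lifted 18.5 mm over the lip, moved to mid-seat and lowered. Contact came 4 mm above the rail-top height, as the seat floor should, with a reading change of about 3.5 N. I then opened the gripper and moved away.
- **Last checks:** The wrist picture matched the predicted seated outline to within a few millimetres. The scene picture showed the carrier upright, and the wrist force was near zero.
- **Not fully checked:** I never measured the empty carrier or the bench things for movement. The arm kept clear of them, and those visible in the last pictures looked undisturbed. The estimates of the next rail's direction differed (0.077 to 0.118 rad); I used 0.112, and the sliding showed no side load that mattered.

I viewed 10 pictures, the full budget.

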